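# Lock the pinned cover into the filter housing

### The arm

A 6-joint arm with a two-finger parallel gripper is mounted at the origin on the work surface. World frame = base frame: x ahead of the robot, y to its left, z up, the work surface at z = 0. Lengths are in m, angles in rad, forces in N, time in s.
With the tool pointing down it reaches from about 0.275 to 0.825 m from the base axis. Payload 4.9 kg.
Tool frame: the origin (TCP) lies on the centre line of the jaws, within the pads' length; the fingertips stand 19 mm ahead of it and the grasp point (between the pads) is the TCP (tcp_to_tips is the distance from the TCP to the fingertips, in m); z points along the fingers, y is the direction in which the jaws open and shut (so a half turn about z gives the same grasp; the last joint's range is limited). The gripper opens to 85 mm and grips with 20 to 120 N. Pads are 22 mm wide; open, the fingers measure 114 mm over their backs; the gripper's body (76 mm by 85 mm) begins 54 mm behind the grasp point. The pads swing forward as they close: fully open they stand 13 mm farther back than shut.
Start: joints at [1.077, 0.326, -0.193, 1.052, 0, 1.437], TCP at [0.194, 0.515, 0.25] pointing down, gripper open.
Joint ranges: [-2.65, 2.65], [-0.97, 1.79], [-1.3, 1.35], [-1.93, 2.1], [-1.47, 1.37], [-3.14, 3.14]. Speed limits (rad/s): [2.57, 2.57, 3.14, 3.14, 3.14, 3.14].

### API

Orientations are given as [roll, pitch, yaw] about the fixed x, y, z axes, in that order (R = Rz(yaw) Ry(pitch) Rx(roll)).
In Python, from bench import get_state, capture, hand_in, tcp_to_tips gives the robot as it stands.
- The arm moves only by the tool carry_out, never from a script. Its argument "rows" is a list of rows, each a list of 7 numbers: the turn, a rotation vector about the tool's x, y, z as a fraction of full scale, then the shift along the tool's x, y, z as a fraction of full scale, then the opening, from -1 (shut) to 1 (fully open). In form: [[ax, ay, az, dx, dy, dz, grip], ...]. A call has 1 to 12 rows; each row is the pose to reach, as a shift and turn from the pose commanded when the call began, along the tool's axes at that moment, turning the shorter way round; what a row does not reach only later rows make up. Full scale, the value 1, is 0.5 m for a shift and 180 degrees for a turn. A row lasts 1/10 s, in which the tool goes at most 50 mm and 8.59 degrees, less where a joint would pass 70% of its speed; a pose out of reach is approached as far as the arm can. A call with a number of a shift or a turn outside -1 to 1 is refused whole. A call with a gripper value outside its range is refused whole. The fingers move at their own pace and stop on an object; "grip_force" is the grip in N (left out, the last holds). Time passes only in rows, so rows that repeat a pose let the fingers close. It gives the time, the measured TCP pose, the force and the opening at its end, in the units of the state.
- get_state(): the state, without advancing time (a new reading comes with each control period).
- capture(name): name is "scene" or "top" or "wrist"; returns a dict with "frame" (420x560x3 uint8, blue, green, red), "depth" (420x560 float32, m along the optical axis (not along the pixel's ray), 0 where there is no reading), "fx", "fy", "cx", "cy" (pixels), "k1" (the pictures are not rectified: a ray, as slopes to the right and down, at radius r is drawn at 1 + k1 r^2 times it, then the intrinsics apply), "xyz" and "rotation" of the camera in the world; the wrist camera has in their place "T_tool_cam" (4x4, takes a point from camera to tool coordinates, whose origin is the TCP and whose axes are the flange's). Camera axes: x right, y up, looking along -z (the intrinsics and any distortion apply to the point x, -y, -z); pixel columns grow to the right and rows downward; lengths in m; the calibration is good to about 2 mm. A picture is of the moment at which its call begins: read the wrist's pose just before it.
- hand_in(): hands the job in, once; it reports no verdict.
The state is a dict: "time_s": time; "q": joint angles; "qd": joint speeds; "joint_torque": joint torques, N m; "eef_pos": TCP position; "eef_rot": TCP orientation; "contact_force": force on the tool from outside, world axes, zero at the start; "torque": the same for the moment, N m; "grip_width": finger opening in m.
Only numpy, scipy, OpenCV 4.12 (cv2) and the standard library are available. Lean on these libraries where they do the work, as an engineer would, in place of code of your own. Each camera call takes 0.05 s, during which the arm holds its last target. There are 200 camera calls.

### The job

Close the open filter housing on the bench: take the bar-handled cover with the two side pins out of the steel tray, lower it upright into the mouth with its pins going down through the two slots, and twist it clockwise (seen from above) until it is tight against its stops. Let go of it, and leave the other lid, the one with the round flange and no pins, where it lies.

Things in the scene. Friction and masses are not known exactly. Their poses are not given: they have to be found in the camera images.
- housing: Fixed upright aluminium can, 128 mm wide, 81 mm tall. Mouth: 120 mm bore with two inward ledges (inner radius 36, tops flush with the rim), leaving two opposite 60 degree slots, in its +x and -x directions; black seat 60 mm up. Origin: underside centre, z up. Room to enter: 10 mm sideways, 20 degrees either way. Twisted clockwise, pins pass under ramps and stop 80 degrees past the slots.
- cover_grip (a point): Cover to fit, upright in the tray, 0.25 kg: black plug 52 mm wide, 28 mm tall, two round black side pins (10 mm thick, 8 mm up, tips 100 mm apart), on top an aluminium bar handle 60 long, 14 thick, from 28 to 66 mm up. Point: on the axis in the handle, 54 mm above the underside; x along bar and pins, z up; same after a half turn. Turning it takes under 1 N m.
- seat (a joint): How far the housing's sprung rubber seat disc is pressed down, in m: 0 free (pushes up 6 N), about 0.003 (10 N) with the cover locked, 0.006 at most. From 33 to 63 degrees of clockwise twist the ramps draw the cover down these 3 mm onto it; from there to the stop they run level. Anticlockwise is blocked.
- plain_lid_grip (a point): Other lid, to be left alone, in the same tray in either place: same bar handle and height, but a round flange 90 mm across at its foot and no pins. Point: on its axis in the handle, 54 mm above the underside; x along the bar, z up. The steel tray (300 by 400 mm, walls 30 mm high, floor 4 mm up) also holds low tools and caps, none above 35 mm.

How it is judged:
At the end, for the whole second after the job is handed in: The pinned cover sits upright (within 7 degrees) within 15 mm of the mouth's axis, turned at least 60 degrees clockwise past the slots (stop at about 80), by itself holding the seat pressed 1.8 to 5 mm; the plain flanged lid is within 30 mm of its start (horizontal distance between cover_grip and housing below 0.015 m and angle between cover_grip's own z axis and vertical below 0.12 rad and angle between the x axis of cover_grip and the x axis of housing, either way round above 1.05 rad and value of joint seat between 0.0018 and 0.005 m and z of cover_grip in the frame of housing below 0.1135 m and distance of plain_lid_grip from where it was at the start of the episode below 0.03 m); the robot touches nothing.
It also fails if it takes over 38 s, if anything falls off the work surface, if the arm or the gripper's body presses on something with over 40 N, if the wrist force passes 120 N, or if a joint passes its speed limit or range.

## Working session

There is one attempt and no reset: what is moved stays moved. The work goes in short steps, Python scripts to look and compute and a tool call to move; the robot and the scene stay as the last step left them, time stands still between calls to the robot, and variables do not carry over. Pictures are saved under pics/ and viewed, about 8 in all and at most 12, crops included, and the job is handed in when it is done.

Besides the shell and the picture viewer there is one more tool, called in YAML: its name, and indented under it one key for each argument. carry_out: Moves the arm, as the interface text tells. Its arguments: {"type":"object","properties":{"rows":{"type":"array"},"grip_force":{"type":"number"}},"required":["rows"]}

```bash
mkdir -p pics; ls; cat > h.py <<'E'
import numpy as np, cv2
from bench import get_state, capture
from scipy.spatial.transform import Rotation as R
def campose(c, s=None):
    if 'T_tool_cam' in c:
        T=np.eye(4); T[:3,:3]=R.from_euler('xyz',s['eef_rot']).as_matrix(); T[:3,3]=s['eef_pos']
        T=T@np.array(c['T_tool_cam']); return T[:3,:3],T[:3,3]
    r=np.array(c['rotation'],float)
    if r.shape!=(3,3): r=R.from_euler('xyz',r).as_matrix()
    return r,np.array(c['xyz'])
def rays(c,uv):
    K=np.array([[c['fx'],0,c['cx']],[0,c['fy'],c['cy']],[0,0,1.]])
    p=cv2.undistortPoints(np.array(uv,float).reshape(-1,1,2),K,np.array([c['k1'],0,0,0,0.])).reshape(-1,2)
    return np.c_[p[:,0],-p[:,1],-np.ones(len(p))]
def onplane(c,uv,z,s=None):
    r,t=campose(c,s); d=rays(c,uv)@r.T
    return t+d*((z-t[2])/d[:,2])[:,None]
def cloud(c,s=None):
    h,w=c['depth'].shape; v,u=np.mgrid[:h,:w]
    r,t=campose(c,s); d=rays(c,np.c_[u.ravel(),v.ravel()])
    return ((d*c['depth'].reshape(-1,1))@r.T+t).reshape(h,w,3)
E
python3 - <<'E'
from h import *
s=get_state(); print(s)
c=capture('top'); print({k:v for k,v in c.items() if k not in('frame','depth')})
cv2.imwrite('pics/top1.png',c['frame'])
P=cloud(c); np.save('P.npy',P); np.save('f.npy',c['frame'])
z=P[...,2]; m=((z>0.045)&(c['depth']>0)).astype(np.uint8)
n,l,st,ce=cv2.connectedComponentsWithStats(m)
for i in range(1,n):
    if st[i,4]>40:
        q=P[l==i]; print(st[i],ce[i].round(),np.median(q,0).round(3),q[:,2].max().round(3))
E
```

```text
pics
{'time_s': 0.0, 'q': array([ 1.07683684e+00,  3.26906229e-01, -1.93597657e-01,  1.05196712e+00,
        3.17422260e-05,  1.43659445e+00]), 'qd': array([ 1.54701886e-03,  4.83253637e-04, -5.34882364e-04, -3.11647346e-04,
        4.27910372e-05,  6.62771910e-04]), 'joint_torque': array([ 9.08653692e-04, -4.43393683e+01,  2.62446052e+01,  1.53708109e-02,
        8.41204610e-05, -8.19413604e-08]), 'eef_pos': array([0.1933494 , 0.51431727, 0.24951706]), 'eef_rot': array([-3.13993728e+00, -2.55527940e-04,  2.78183481e+00]), 'contact_force': array([-0.36985853, -0.35885835,  0.08244636]), 'torque': array([0.00745631, 0.02712623, 0.02685315]), 'grip_width': 0.08584885161734064}
{'fx': 489.8850829388438, 'fy': 489.8850829388438, 'cx': 285.5683947434266, 'cy': 218.6786805628845, 'k1': -0.0022145644965504857, 'xyz': array([ 0.48310456, -0.04838194,  1.09522427]), 'rotation': array([ 0.06105048,  0.01613305, -1.55146171])}
[  55   47   49   44 1296] [80. 68.] [0.843 0.396 0.115] 0.175
[ 509   51   51   51 2452] [535.  77.] [ 0.849 -0.542  0.073] 0.121
[265  69  32  34 710] [280.  86.] [ 0.829 -0.014  0.059] 0.132
[   0  119   57   66 1443] [ 25. 151.] [0.679 0.533 0.068] 0.088
[ 491  175   69   94 6160] [526. 221.] [ 0.55 -0.54  0.05] 0.057
[324 200  13  29 208] [330. 214.] [ 0.557 -0.124  0.07 ] 0.075
[395 200  16  30 262] [402. 214.] [ 0.559 -0.275  0.07 ] 0.076
[ 120  211   65   62 3103] [151. 242.] [0.492 0.253 0.071] 0.089
[   8  267   73   61 3504] [ 43. 296.] [0.378 0.453 0.111] 0.141
```

View pics/top1.png

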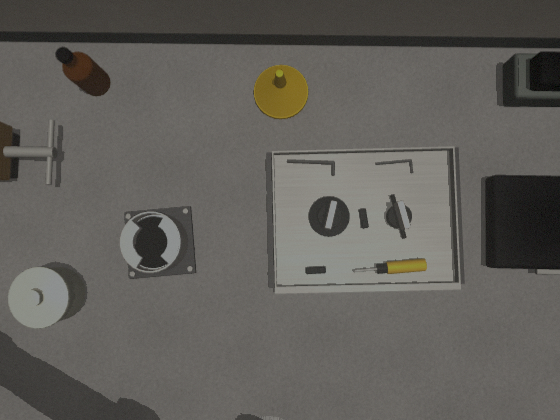

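```bash
python3 - <<'E'
from h import *
P=np.load('P.npy'); f=np.load('f.npy'); z=P[...,2]
for n,(u0,u1,v0,v1) in dict(cover=(388,418,190,240),plain=(318,345,190,240)).items():
    m=np.zeros(z.shape,np.uint8); m[v0:v1,u0:u1]=z[v0:v1,u0:u1]>0.06
    q=P[m>0]; print(n,len(q),q.mean(0).round(4),cv2.minAreaRect(q[:,:2].astype(np.float32)*1000))
    w=np.linalg.svd(q[:,:2]-q[:,:2].mean(0))[2][0]; print(np.degrees(np.arctan2(w[1],w[0])))
m=np.zeros(z.shape,bool); m[200:285,110:200]=(z[200:285,110:200]>0.074)
q=P[m]; print('housing',np.percentile(q[:,2],[5,50,95]),cv2.minEnclosingCircle(q[:,:2].astype(np.float32)*1000), q.mean(0))
cv2.imwrite('pics/c.png',np.hstack([cv2.resize(f[200:285,110:200],None,fx=4.2,fy=4.2,interpolation=2),cv2.resize(f[172:257,340:430],None,fx=4.2,fy=4.2,interpolation=2)]))
E
```

```text
cover 220 [ 0.5585 -0.274   0.0791] ((520.5001220703125, -167.498291015625), (59.36997604370117, 249.51519775390625), 19.61501693725586)
-68.86391483086373
plain 199 [ 0.5551 -0.123   0.0908] ((526.3059692382812, -101.94400787353516), (34.4248046875, 133.25157165527344), 53.3738899230957)
153.13817546926447
housing [0.07791461 0.08182871 0.08520963] ((489.61163330078125, 132.57449340820312), 181.07351684570312) [0.49186955 0.24456062 0.09953286]
```

View pics/c.png

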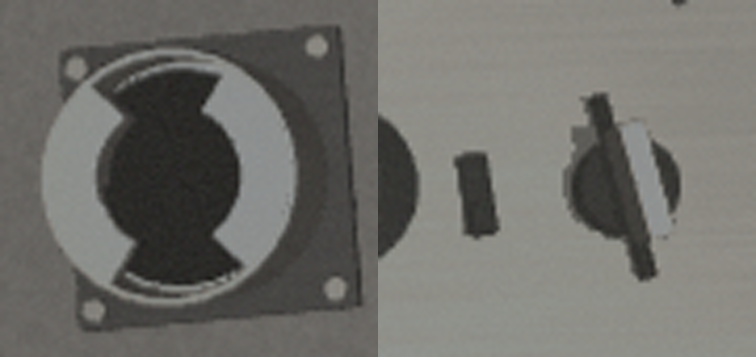

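```bash
python3 - <<'E'
from h import *
P=np.load('P.npy'); f=np.load('f.npy'); z=P[...,2]; g=f.max(2)
c=capture('top')
def m0(u0,u1,v0,v1,mm):
    m=np.zeros(z.shape,np.uint8); m[v0:v1,u0:u1]=mm[v0:v1,u0:u1]; return m
for n,b in dict(cover=(388,418,190,240),plain=(318,345,190,240)).items():
    m=m0(*b,(g>115)&(z>0.06)&(z<0.085)); v,u=np.nonzero(m)
    q=onplane(c,np.c_[u,v],0.07); r=cv2.minAreaRect(q[:,:2].astype(np.float32)*1000)
    w=np.linalg.svd(q[:,:2]-q[:,:2].mean(0))[2][0]
    print(n,len(u),q.mean(0),r,np.degrees(np.arctan2(w[1],w[0])),np.median(z[m>0]))
m=m0(110,182,205,285,(g>105)&(z<0.09)); 
n,l,st,_=cv2.connectedComponentsWithStats(m); i=1+np.argmax(st[1:,4]); v,u=np.nonzero(l==i)
q=onplane(c,np.c_[u,v],0.081); ctr,rad=cv2.minEnclosingCircle(q[:,:2].astype(np.float32)*1000)
h=cv2.fitEllipse(cv2.convexHull(q[:,:2].astype(np.float32)*1000)); print('H',st[i],ctr,rad,h,q.mean(0))
d=q[:,:2]-np.array(h[0])/1000; a=np.arctan2(d[:,1],d[:,0]); k=(np.hypot(*d.T)>.040)&(np.hypot(*d.T)<.052)
print('ledge axis',np.degrees(np.angle(np.exp(2j*a[k]).mean())/2))
E
```

```text
cover 173 [ 0.55961125 -0.27722646  0.07      ] ((559.6427612304688, -277.2922058105469), (59.69025421142578, 12.94192123413086), 16.2010440826416) -163.94538106112157 0.07055424998201953
plain 166 [ 0.55664993 -0.12492374  0.07      ] ((556.8902587890625, -124.95378875732422), (12.538668632507324, 57.649330139160156), 77.87133026123047) 167.8021303103816 0.07051061771700462
H [ 116  212   65   61 1478] (495.7542419433594, 256.28326416015625) 70.0262451171875 ((493.61602783203125, 253.8824920654297), (125.85151672363281, 135.75076293945312), 152.61358642578125) [0.49191345 0.25232276 0.081     ]
ledge axis -82.63628886577938
```

```bash
cat >> h.py <<'E'
def rel(p0,rpy0,p1,yaw1deg):
    R0=R.from_euler('xyz',rpy0); R1=R.from_euler('xyz',[np.pi,0,np.radians(yaw1deg)])
    return np.r_[(R0.inv()*R1).as_rotvec()/np.pi, R0.inv().apply(np.array(p1)-p0)/0.5].round(4)
E
python3 - <<'E'
from h import *
c=capture('wrist'); print(np.array(c['T_tool_cam']).round(3), c['fx'],c['k1'])
s=get_state(); print(rel(s['eef_pos'],s['eef_rot'],[.46,.22,.30],187.4)); print(rel([.194,.515,.25],[np.pi,0,2.78183],[.46,.22,.30],187.4))
E
```

```text
[[ 0.001  0.946  0.326  0.083]
 [ 1.    -0.    -0.001  0.   ]
 [-0.001  0.326 -0.946 -0.123]
 [ 0.     0.     0.     1.   ]] 364.66614047434234 -0.08334900164578622
[-4.000e-04 -2.000e-04 -1.556e-01 -7.063e-01 -3.635e-01 -1.003e-01]
[ 0.      0.     -0.1556 -0.7057 -0.3649 -0.1   ]
```

carry_out:
  rows:
    - [0,0,-0.1556,-0.683,-0.305,-0.1,1]
    - [0,0,-0.1556,-0.683,-0.305,-0.1,1]
    - [0,0,-0.1556,-0.683,-0.305,-0.1,1]
    - [0,0,-0.1556,-0.683,-0.305,-0.1,1]
    - [0,0,-0.1556,-0.683,-0.305,-0.1,1]
    - [0,0,-0.1556,-0.683,-0.305,-0.1,1]
    - [0,0,-0.1556,-0.683,-0.305,-0.1,1]
    - [0,0,-0.1556,-0.683,-0.305,-0.1,1]
    - [0,0,-0.1556,-0.683,-0.305,-0.1,1]
    - [0,0,-0.1556,-0.683,-0.305,-0.1,1]
    - [0,0,-0.1556,-0.683,-0.305,-0.1,1]

```text
time_s: 1.25
eef_pos: [0.4587, 0.2523, 0.2998]
eef_rot: [3.142, -0.001, -3.012]
contact_force: [-0.2, 0.2, 0.2]
grip_width: 0.0854
```

```bash
python3 - <<'E'
from h import *
s=get_state(); c=capture('wrist'); print(s['eef_pos'],s['eef_rot'],s['time_s'])
cv2.imwrite('pics/w1.png',c['frame'])
P=cloud(c,s); np.savez('w1.npz',P=P,f=c['frame'],d=c['depth'])
z=P[...,2]; g=c['frame'].max(2)
m=((c['depth']>0)&(abs(z-.081)<.006)&(g>90)).astype(np.uint8)
n,l,st,_=cv2.connectedComponentsWithStats(m); i=1+np.argmax(st[1:,4]); v,u=np.nonzero(l==i); print(st[i],np.median(z[l==i]))
q=onplane(c,np.c_[u,v],0.081,s)[:,:2]
h=cv2.fitEllipse(cv2.convexHull(q.astype(np.float32)*1000)); print(h,cv2.minEnclosingCircle(q.astype(np.float32)*1000))
d=q-np.array(h[0])/1000; a=np.arctan2(d[:,1],d[:,0]); r=np.hypot(*d.T); k=(r>.040)&(r<.052)
print('ledge axis',np.degrees(np.angle(np.exp(2j*a[k]).mean())/2),np.percentile(r,[0,1,99,100]))
print(rel([.46,.252,.3],[np.pi,0,np.radians(187.4)],[.56,-.277,.2],196.0))
E
```

```text
[0.45866675 0.25225009 0.29984857] [ 3.14152561e+00 -1.28437150e-03 -3.01173717e+00] 1.25
[ 209  142  128  123 6020] 0.0807636122460802
((492.47393798828125, 251.0078125), (126.02322387695312, 128.1427764892578), 95.77436828613281) ((492.4908142089844, 250.66879272460938), 64.104736328125)
ledge axis -82.71503965170868 [0.03421662 0.03580703 0.06364894 0.0641949 ]
[ 0.      0.     -0.0478 -0.0621 -1.0749  0.2   ]
```

View pics/w1.png

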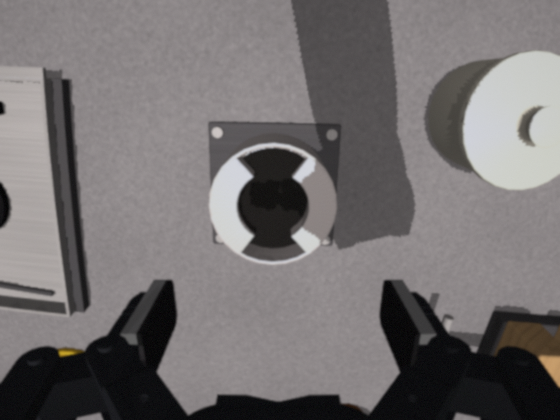

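carry_out:
  rows:
    - [0,0,-0.0478,-0.05,-0.9,0.0,1]
    - [0,0,-0.0478,-0.05,-0.9,0.0,1]
    - [0,0,-0.0478,-0.05,-0.9,0.0,1]
    - [0,0,-0.0478,-0.05,-0.9,0.0,1]
    - [0,0,-0.0478,-0.05,-0.9,0.0,1]
    - [0,0,-0.0478,-0.05,-0.9,0.0,1]
    - [0,0,-0.0478,-0.05,-0.9,0.0,1]
    - [0,0,-0.0478,-0.05,-0.9,0.0,1]
    - [0,0,-0.0478,-0.05,-0.9,0.0,1]

```text
time_s: 2.2
eef_pos: [0.5414, -0.1855, 0.3003]
eef_rot: [3.141, 0.0, -2.86]
contact_force: [1.6, -0.1, 0.9]
grip_width: 0.0851
```

```bash
python3 - <<'E'
from h import *
s=get_state(); print(s['eef_pos'],s['eef_rot'])
R0=R.from_euler('xyz',[np.pi,0,np.radians(187.4)]); p=np.array([.46,.252,.3])+R0.apply(np.array([-.05,-.9,0])*.5)
print(p,rel(p,[np.pi,0,np.radians(196)],[.56,-.277,.2],196.0))
E
```

```text
[ 0.5413866  -0.18549083  0.30033367] [ 3.14135599e+00  2.32707078e-04 -2.85992164e+00]
[ 0.5427498  -0.19103213  0.3       ] [ 0.      0.      0.      0.0142 -0.1748  0.2   ]
```

carry_out:
  rows:
    - [0,0,0,0.014,-0.175,0.2,1]
    - [0,0,0,0.014,-0.175,0.2,1]
    - [0,0,0,0.014,-0.175,0.2,1]
    - [0,0,0,0.014,-0.175,0.2,1]
    - [0,0,0,0.014,-0.175,0.2,1]

```text
time_s: 2.7
eef_pos: [0.5584, -0.2697, 0.1998]
eef_rot: [3.14, -0.001, -2.861]
contact_force: [0.5, 0.8, 0.6]
grip_width: 0.0853
```

```bash
python3 - <<'E'
from h import *
s=get_state(); c=capture('wrist'); print(s['eef_pos'],s['eef_rot'],s['time_s'])
cv2.imwrite('pics/w2.png',c['frame'])
P=cloud(c,s); z=P[...,2]; g=c['frame'].max(2)
m=((c['depth']>0)&(abs(z-.07)<.005)).astype(np.uint8)
n,l,st,_=cv2.connectedComponentsWithStats(m)
for i in range(1,n):
    if st[i,4]<150: continue
    v,u=np.nonzero(l==i); q=onplane(c,np.c_[u,v],0.07,s)[:,:2]
    w=np.linalg.svd(q-q.mean(0))[2][0]
    print(st[i],q.mean(0),cv2.minAreaRect(q.astype(np.float32)*1000),np.degrees(np.arctan2(w[1],w[0])),np.median(z[l==i]))
E
```

```text
[ 0.55843699 -0.26974574  0.19981969] [ 3.13967862e+00 -1.02535449e-03 -2.86111453e+00] 2.7
[ 258  160   20   79 1500] [ 0.55819722 -0.27762779] ((558.9598388671875, -277.5647277832031), (59.631839752197266, 13.687076568603516), 16.062273025512695) 16.09689738024598 0.06950398418695053
[ 427  214   57   68 1342] [ 0.55562563 -0.12665314] ((556.2291870117188, -126.97093200683594), (17.448909759521484, 59.68275451660156), 78.47489929199219) -11.934259695188016 0.06944320014012975
```

View pics/w2.png

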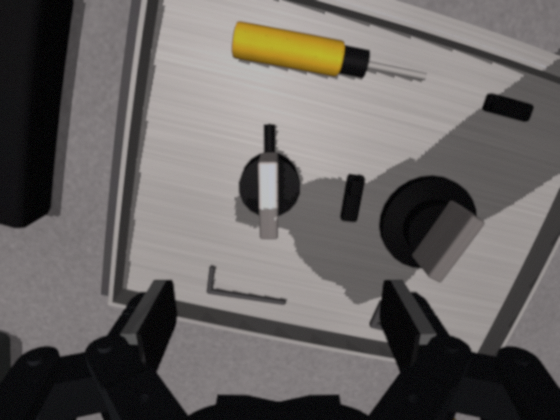

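carry_out:
  rows:
    - [0,0,0,0,0,0,1]
    - [0,0,0,0.002,0.0,0.1,1]
    - [0,0,0,0.002,0.0,0.18,1]
    - [0,0,0,0.002,0.0,0.18,1]
    - [0,0,0,0.002,0.0,0.18,1]

```text
time_s: 3.25
eef_pos: [0.558, -0.2708, 0.1117]
eef_rot: [-3.141, 0.0, -2.861]
contact_force: [-0.2, 0.1, 0.5]
grip_width: 0.0853
```

```bash
python3 - <<'E'
from h import *
import bench
s=get_state(); print(s['eef_pos'],s['eef_rot'],s['time_s']); print(rel(s['eef_pos'],s['eef_rot'],[.5588,-.2776,.058],196.1))
t=bench.tcp_to_tips; print(t if not callable(t) else t())
E
```

```text
[ 0.55804338 -0.27084267  0.11167147] [-3.14141031e+00  2.65322019e-04 -2.86118590e+00] 3.25
[-1.000e-04  1.000e-04 -2.000e-04  2.300e-03 -1.340e-02  1.073e-01]
0.019
```

carry_out:
  rows:
    - [0,0,0,0.001,-0.0134,0.03,1]
    - [0,0,0,0.001,-0.0134,0.07,1]
    - [0,0,0,0.001,-0.0134,0.1073,1]
    - [0,0,0,0.001,-0.0134,0.1073,1]
    - [0,0,0,0.001,-0.0134,0.1073,1]
    - [0,0,0,0.001,-0.0134,0.1073,-1]
    - [0,0,0,0.001,-0.0134,0.1073,-1]
    - [0,0,0,0.001,-0.0134,0.1073,-1]
    - [0,0,0,0.001,-0.0134,0.1073,-1]
    - [0,0,0,0.001,-0.0134,0.1073,-1]
    - [0,0,0,0.001,-0.0134,0.1073,-1]
    - [0,0,0,0.001,-0.0134,0.1073,-1]
  grip_force: 80

```text
time_s: 4.45
eef_pos: [0.559, -0.2779, 0.0569]
eef_rot: [3.141, 0.0, -2.862]
contact_force: [-0.6, 1.1, 3.1]
grip_width: 0.0128
```

carry_out:
  rows:
    - [0,0,0,0,0,0,-1]
    - [0,0,0,0,0,0,-1]
    - [0,0,0,0,0,-0.04,-1]
    - [0,0,0,0,0,-0.1,-1]
    - [0,0,0,0,0,-0.18,-1]
    - [0,0,0,0,0,-0.26,-1]
    - [0,0,0,0,0,-0.34,-1]
    - [0,0,0,0,0,-0.34,-1]
    - [0,0,0,0,0,-0.34,-1]

```text
time_s: 5.35
eef_pos: [0.559, -0.2784, 0.2265]
eef_rot: [-3.141, 0.0, -2.863]
contact_force: [-0.2, -0.1, -4.2]
grip_width: 0.013
```

```bash
python3 - <<'E'
from h import *
s=get_state(); print(s['eef_pos'],s['eef_rot'],s['contact_force'],s['torque'])
c=capture('wrist'); cv2.imwrite('pics/w3.png',c['frame'])
print(rel(s['eef_pos'],s['eef_rot'],[.4925,.251,.227],187.3))
E
```

```text
[ 0.55901322 -0.27840091  0.22654216] [-3.14073871e+00  2.57648193e-04 -2.86255133e+00] [-0.19119472 -0.11809469 -4.18324849] [0.02565204 0.0554846  0.02359911]
[-3.0000e-04  1.0000e-04  4.8300e-02 -1.6370e-01  1.0545e+00 -1.8000e-03]
```

View pics/w3.png

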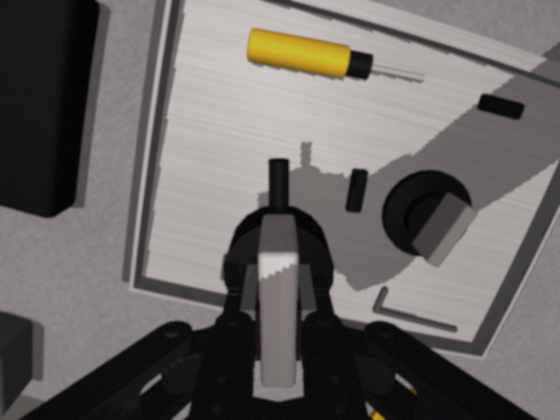

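carry_out:
  rows:
    - [0,0,0.0483,-0.155,1.0,0,-1]
    - [0,0,0.0483,-0.155,1.0,0,-1]
    - [0,0,0.0483,-0.155,1.0,0,-1]
    - [0,0,0.0483,-0.155,1.0,0,-1]
    - [0,0,0.0483,-0.155,1.0,0,-1]
    - [0,0,0.0483,-0.155,1.0,0,-1]
    - [0,0,0.0483,-0.155,1.0,0,-1]
    - [0,0,0.0483,-0.155,1.0,0,-1]
    - [0,0,0.0483,-0.155,1.0,0,-1]
    - [0,0,0.0483,-0.155,1.0,0,-1]
    - [0,0,0.0483,-0.155,1.0,0,-1]
    - [0,0,0.0483,-0.155,1.0,0,-1]

```text
time_s: 6.6
eef_pos: [0.4939, 0.2249, 0.2242]
eef_rot: [-3.14, -0.004, -3.011]
contact_force: [0.1, -0.9, -3.0]
grip_width: 0.0131
```

carry_out:
  rows:
    - [0,0,0,0,0,0,-1]
    - [0,0,0,0,0,0,-1]

```text
time_s: 6.8
eef_pos: [0.4955, 0.2223, 0.2257]
eef_rot: [-3.141, -0.002, -3.016]
contact_force: [-0.1, 0.4, -2.7]
grip_width: 0.0129
```

```bash
python3 - <<'E'
from h import *
s=get_state(); print(s['eef_pos'],s['eef_rot'],s['contact_force'],s['torque'])
print(rel(s['eef_pos'],s['eef_rot'],[.4925,.251,.15],187.3))
E
```

```text
[0.49553322 0.22227379 0.22574861] [-3.14084983e+00 -1.69824977e-03 -3.01630343e+00] [-0.06195615  0.41830302 -2.66526902] [-0.0482784  -0.03498871 -0.00420824]
[-0.0002 -0.0005 -0.0007 -0.0014  0.0579  0.1515]
```

Go to z = 0.15 over the mouth (underside at ~0.096, above the rim) and look.

carry_out:
  rows:
    - [0,0,0,-0.0015,0.058,0,-1]
    - [0,0,0,-0.0015,0.058,0.08,-1]
    - [0,0,0,-0.0015,0.058,0.15,-1]
    - [0,0,0,-0.0015,0.058,0.15,-1]
    - [0,0,0,-0.0015,0.058,0.15,-1]
    - [0,0,0,-0.0015,0.058,0.15,-1]

```text
time_s: 7.4
eef_pos: [0.4944, 0.2524, 0.1536]
eef_rot: [3.141, 0.003, -3.016]
contact_force: [0.9, 0.6, -2.9]
grip_width: 0.013
```

```bash
python3 - <<'E'
from h import *
s=get_state(); print(s['eef_pos'],s['eef_rot'],s['contact_force'],s['torque'])
c=capture('wrist'); cv2.imwrite('pics/w4.png',c['frame'])
E
```

```text
[0.49437102 0.25244711 0.15356318] [ 3.14098219e+00  2.94223095e-03 -3.01556485e+00] [ 0.8804408   0.64377822 -2.89405347] [1.71874063e-02 9.36217299e-05 2.13110701e-02]
```

View pics/w4.png

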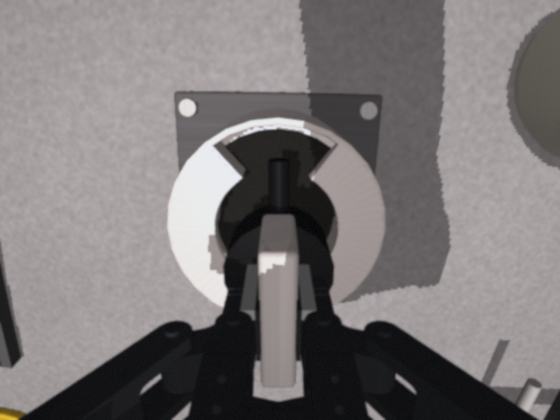

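carry_out:
  rows:
    - [0,0,0,0.003,-0.002,0.0,-1]
    - [0,0,0,0.003,-0.002,0.02,-1]
    - [0,0,0,0.003,-0.002,0.04,-1]
    - [0,0,0,0.003,-0.002,0.055,-1]
    - [0,0,0,0.003,-0.002,0.07,-1]
    - [0,0,0,0.003,-0.002,0.078,-1]
    - [0,0,0,0.003,-0.002,0.082,-1]
    - [0,0,0,0.003,-0.002,0.082,-1]
    - [0,0,0,0.003,-0.002,0.082,-1]

```text
time_s: 8.35
eef_pos: [0.4908, 0.2514, 0.1112]
eef_rot: [-3.141, -0.001, -3.014]
contact_force: [-3.8, -0.3, 4.7]
grip_width: 0.0131
```

carry_out:
  rows:
    - [0,0,0.03,-0.002,0,0,-1]
    - [0,0,0.06,-0.002,0,0,-1]
    - [0,0,0.09,-0.002,0,0,-1]
    - [0,0,0.12,-0.002,0,0,-1]
    - [0,0,0.15,-0.002,0,0,-1]
    - [0,0,0.18,-0.002,0,0,-1]
    - [0,0,0.18,-0.002,0,0,-1]

```text
time_s: 9.05
eef_pos: [0.4941, 0.2517, 0.1119]
eef_rot: [3.14, 0.003, 2.703]
contact_force: [0.8, -1.9, 3.9]
grip_width: 0.0127
```

carry_out:
  rows:
    - [0,0,0.03,0,0,0.0005,-1]
    - [0,0,0.06,0,0,0.001,-1]
    - [0,0,0.09,0,0,0.002,-1]
    - [0,0,0.12,0,0,0.002,-1]
    - [0,0,0.15,0,0,0.003,-1]
    - [0,0,0.18,0,0,0.003,-1]
    - [0,0,0.18,0,0,0.003,-1]

```text
time_s: 9.75
eef_pos: [0.4931, 0.2516, 0.1098]
eef_rot: [3.14, 0.001, 2.14]
contact_force: [-0.6, -2.1, 4.8]
grip_width: 0.013
```

carry_out:
  rows:
    - [0,0,0.03,0,0,0,-1]
    - [0,0,0.05,0,0,0,-1]
    - [0,0,0.065,0,0,0,-1]
    - [0,0,0.08,0,0,0,-1]
    - [0,0,0.09,0,0,0,-1]
    - [0,0,0.09,0,0,0,-1]

```text
time_s: 10.35
eef_pos: [0.4924, 0.2518, 0.1098]
eef_rot: [3.141, 0.0, 1.859]
contact_force: [-2.2, -2.2, 6.8]
grip_width: 0.0129
```

```bash
python3 - <<'E'
from h import *
s=get_state(); print(s['eef_pos'],np.degrees(s['eef_rot']),s['contact_force'],s['torque'])
E
```

```text
[0.49243792 0.25177146 0.10981824] [1.79972814e+02 1.24987185e-03 1.06523979e+02] [-2.20260416 -2.15254473  6.78998931] [-0.4686726   0.48169462  0.16040801]
```

carry_out:
  rows:
    - [0,0,0.01,0,0,0,-1]
    - [0,0,0.02,0,0,0,-1]
    - [0,0,0.02,0,0,0,-1]

```text
time_s: 10.65
eef_pos: [0.4914, 0.2517, 0.1098]
eef_rot: [-3.14, 0.0, 1.799]
contact_force: [-3.5, -2.7, 9.0]
grip_width: 0.0128
```

```bash
python3 - <<'E'
from h import *
s=get_state(); print(s['eef_pos'],np.degrees(s['eef_rot']),s['contact_force'],s['torque'])
E
```

```text
[0.49138282 0.25166245 0.10975307] [-1.79922333e+02  9.02645298e-04  1.03090295e+02] [-3.46891405 -2.70142534  9.04214241] [-0.58389289  0.96266438  1.11994559]
```

carry_out:
  rows:
    - [0,0,-0.006,0,0,0,-1]
    - [0,0,-0.006,0,0,0,-0.3]
    - [0,0,-0.006,0,0,0,0.3]
    - [0,0,-0.006,0,0,0,0.3]
    - [0,0,-0.006,0,0,0,0.3]
    - [0,0,-0.006,0,0,-0.04,0.3]
    - [0,0,-0.006,0,0,-0.12,0.3]
    - [0,0,-0.006,0,0,-0.2,0.3]
    - [0,0,-0.006,0,0,-0.28,0.3]
    - [0,0,-0.006,0,0,-0.28,0.3]
    - [0,0,-0.006,0,0,-0.28,0.3]

```text
time_s: 11.75
eef_pos: [0.493, 0.2519, 0.25]
eef_rot: [3.139, -0.0, 1.812]
contact_force: [-0.0, 0.1, 0.0]
grip_width: 0.0558
```

```bash
python3 - <<'E'
from h import *
s=get_state(); c=capture('wrist'); print(s['eef_pos'],s['contact_force'],s['grip_width'])
cv2.imwrite('pics/w5.png',c['frame'])
P=cloud(c,s); z=P[...,2]
m=((c['depth']>0)&(z>.112)&(z<.135)).astype(np.uint8)
n,l,st,_=cv2.connectedComponentsWithStats(m)
for i in range(1,n):
    if st[i,4]<200: continue
    v,u=np.nonzero(l==i); q=onplane(c,np.c_[u,v],0.123,s)[:,:2]
    print(st[i],cv2.minAreaRect(q.astype(np.float32)*1000),np.percentile(z[l==i],[5,50,95]))
E
```

```text
[0.49299067 0.25193784 0.25001992] [-0.03284081  0.13011655  0.02124202] 0.05583126285470463
[ 265  162   20   81 1548] ((492.0984802246094, 252.8302001953125), (13.644184112548828, 60.86211013793945), 14.148433685302734) [0.12086569 0.12256451 0.12374045]
```

View pics/w5.png

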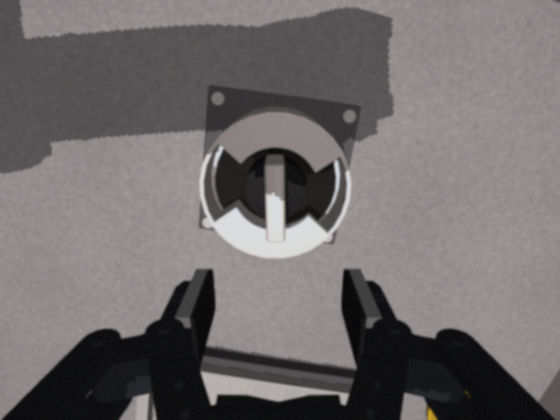

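```bash
python3 -c "
from bench import hand_in
print(hand_in())"
```

```text
the job is handed in; nothing more can be done
None
```

I took the pinned cover out of the tray, lowered it through the slots and twisted it clockwise until the torque rose to about 1.1 N m at the stop. Then I released it, backed the gripper off to z = 0.25 m with zero contact force, and handed the job in at about 12 s.

Checks from the last wrist picture, after release:
- **Position:** the bar sits at (0.492, 0.253), within 2 mm of the housing axis I measured at (0.4925, 0.251).
- **Twist:** the bar has turned about 83° past the slots. The stop is given as about 80°, and my measurement is good to a few degrees.
- **Height:** the handle top is at z ≈ 0.1226 m, which puts the seat about 3.4 mm down (1.8 to 5 mm allowed). The depth noise is 1–2 mm.
- **Tilt:** I did not measure this directly. The handle-top heights stayed within about 3 mm along the bar, so it looks upright.

I never touched the plain lid, but I took no new picture of it at the end. No check failed.

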